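# Set up an airflow reading at the half-open damper

### The arm

A 7-joint arm with a two-finger parallel gripper is mounted at the origin on the work surface. World frame = base frame: x ahead of the robot, y to its left, z up, the work surface at z = 0. Lengths are in m, angles in rad, forces in N, time in s.
With the tool pointing down it reaches from about 0.4 to 0.85 m from the base axis. Payload 4.5 kg.
Tool frame: the origin (TCP) lies on the centre line of the jaws, within the pads' length; the fingertips stand 11 mm ahead of it and the grasp point (between the pads) lies 8 mm behind it; z points along the fingers, y is the line along which they close (so a half turn about z gives the same grasp; the last joint's range is limited). The gripper opens to 88 mm and grips with 3 to 60 N. Pads are 18 mm wide; open, the fingers measure 123 mm over their backs; the gripper's body (75 mm by 187 mm) begins 45 mm behind the grasp point.
Start: joints at [-1.082, 0.689, -0.195, 1.565, 0.157, 0.902, -0.215], TCP at [0.275, 0.561, 0.25] pointing down, gripper open.
Joint ranges: [-3.01, 3.01], [-0.46, 2.08], [-1.47, 1.51], [0.13, 2.56], [-1, 4.14], [0.04, 2.09], [-2.66, 2.66]. Speed limits (rad/s): [2.57, 2.57, 3.14, 3.14, 3.14, 3.14, 3.14].

### API

Orientations are given as a unit quaternion [x, y, z, w].
In Python, from plant import * gives the robot as it stands. The module is installed in compiled form; this text tells all that it offers.
- The arm moves only by the tool send_rows, never from a script. Its argument "motion" is a list of rows, each an object of numbers: "x", "y", "z": the shift along the tool's x, y, z in cm; "rx", "ry", "rz": the turn, a rotation vector about the tool's x, y, z in rad; "jaw": the finger opening in cm, from 0 to 8.81. In form: [{"x": .., "y": .., "z": .., "rx": .., "ry": .., "rz": .., "jaw": ..}, ...]. A call has exactly 5 rows; each row shifts and turns the commanded pose from where the row before left it, along the tool's axes as they then stand; what a row does not reach is not made up. A row lasts 1/10 s, in which the tool goes at most 50 mm and 8.59 degrees, less where a joint would pass 70% of its speed; a pose out of reach is approached as far as the arm can. A call is refused whole if a number of a shift passes 5 or a number of a turn 0.15, either way. A call with a gripper value outside its range is refused whole. The fingers move at their own pace and stop on an object; "grip_force" is the grip in N (left out, the last holds). Time passes only in rows, so rows that do not move let the fingers close, or fill a call up. It gives the time, the measured TCP pose, the force, the opening and the grip force at its end, in the units of the state.
- get_state(): the state, without advancing time (a new reading comes with each control period).
- snapshot(name): name is "side" or "top" or "wrist"; returns a dict with "img" (480x640x3 uint8, red, green, blue), "vertical_fov" (degrees; the focal length in pixels is half the picture's height over the tangent of half this angle, whatever the lens; pixels are square), "cx", "cy" (the principal point, pixels), "extrinsics" (4x4, takes a point from camera to world coordinates). Camera axes: x right, y up, looking along -z (the intrinsics and any distortion apply to the point x, -y, -z); pixel columns grow to the right and rows downward; lengths in m; the calibration is good to about 2 mm. A picture is of the moment at which its call begins. There is no depth.
- finish_job(): hands the job in; it is judged then, once.
The state is a dict: "clock": time; "q": joint angles; "qd": joint speeds; "joint_torque": joint torques, N m; "tool_pos": TCP position; "eef_rot": TCP orientation; "contact_force": force on the tool from outside, world axes, zero at the start; "moment": the same for the moment, N m; "opening": opening from 0.0 (shut) to 1.0 (fully open); "finger_force": force on a finger pad.
Only numpy, scipy, OpenCV 4.12 (cv2) and the standard library are available. Lean on these libraries where they do the work, as an engineer would, in place of code of your own. Each camera call takes 0.05 s, during which the arm holds its last target. There are 200 camera calls.

### The job

Set up an airflow reading on the bench fume extractor: with its self-closing damper still shut, take the flat-bladed airflow gauge from its stand, put the blade down the slot on top of the intake duct until the gauge's collar sits flat on the port, and let go of it. Then pull the damper up by its handle, against its spring, to the half-open mark and keep it there: the program finishes while still holding the damper steady at half. Leave the gauge in the port and the other things on the bench where they are.

Things in the scene. Friction and masses are not known exactly. Their poses are not given: they have to be found in the camera images.
- extractor: Fume extractor fixed to the bench. Origin on the bench under the damper; 82 mm duct along its y, axis 100 mm up; flared intake (120 mm) at y = -258 mm; grey filter box 200 x 200 x 190 mm high at y = 112 to 312 mm. Damper frame at the origin: 128 (x) x 24 (y) mm, top 160 mm up, spring tubes (18 mm) at x = +-75 mm, white scale bar (8 x 10 mm, 260 mm high) at x = -109 mm.
- port (a point): Centre of the mouth of the test port: aluminium boss 50 (extractor x) by 60 mm (y) on top of the intake duct, 130 mm from the damper on the intake side, its flat top 155 mm above the bench. Its slot runs straight down, right through into the duct: 8 mm wide along the extractor's x, 21 mm long along its y, with a 3 mm chamfer at the mouth.
- damper (a joint): Height (m) by which the damper plate is raised: 0 shut (at the start), 0.040 at the half-open mark, 0.080 fully open. It slides straight up. Springs pull it shut with 3 N when shut, 9 N at half, 15 N when fully open (150 N/m), plus 3 to 5 N of weight; let go, it shuts by itself.
- damper_handle (a point): The damper's pull handle, moving with it: level black bar 14 x 14 mm, 86 mm long along the extractor's x, above the damper frame, on two legs (8 mm thick, 39 mm either side of the middle) from the damper's steel flange (176 x 34 mm). Origin at the bar's centre, 207 mm above the bench when shut; 33 mm free below the bar. Pinch it from above across the extractor's y.
- half_mark (a point): Half-open mark on the scale bar beside the damper: the middle one of three thicker black lines (shut, half, open; thinner ones at the quarters). The damper is half open when the pointer at the end of its flange stands level with this mark, 40 mm above the shut mark.
- gauge: Airflow gauge, about 0.16 kg, upright. Origin: centre of the underside of its aluminium collar (36 x 40 x 10 mm high, the depth stop); z up. Below it a flat steel blade 5 mm thick (x), 18 mm wide (y), 62 mm long, the last 6 mm narrowed to 3.5 x 13. Above it a grey grip body 24 (x) by 36 mm (y), 10 to 82 mm above the origin: pinch it across the 24 mm. It fits the port either way round.
- gauge_stand: The gauge's black stand, fixed to the bench: block 60 (x) x 70 (y) x 75 mm high on a 90 x 100 x 6 mm foot, with the same 8 x 21 mm slot, 70 mm deep, in which the gauge stands at the start, collar on the block's top, axes parallel to the stand's. Origin at the centre of its underside.
- wire_reel: Bystander: reel of yellow wire standing on its flange, 72 mm in diameter, 42 mm high, origin at the centre of its underside, between the intake and the screwdriver.
- parts_bin: Bystander: open blue parts bin, 100 x 150 x 60 mm high, origin at the centre of its underside, beyond the duct.
- screwdriver: Bystander: red-handled screwdriver lying on the bench, 190 mm long along its x, origin under its middle, beyond the wire reel.
Not all that is in view belongs to the job. Several things have the shape of the gauge; the one meant has the colours described above.

How it is judged:
On the way:
1. the gauge's blade is down the port with its collar flat on it, the damper still shut (horizontal distance between gauge and port below 0.004 m and z of gauge in the frame of port below 0.003 m and angle between the x axis of gauge and the x axis of extractor, either way round below 0.2 rad and angle between gauge's own z axis and vertical below 0.08 rad and value of joint damper below 0.006 m), for 0.2 s.
At the end, for the whole second after the job is handed in: The fingers hold the damper (over 3 N) at 34 to 46 mm of lift (half is 40), steady; the gauge stands released in the port, upright and in line with the slot, its collar within 3 mm of the port's top and 4 mm of its centre; bystanders within 40 mm of their places (horizontal distance between gauge and port below 0.004 m and z of gauge in the frame of port below 0.003 m and angle between the x axis of gauge and the x axis of extractor, either way round below 0.2 rad and angle between gauge's own z axis and vertical below 0.08 rad and contact force between the fingers and gauge below 0.5 N and value of joint damper between 0.034 and 0.046 m and velocity of joint damper between -0.01 and 0.01 m/s and contact force between the fingers and damper above 3 N and distance of each of wire_reel, parts_bin, screwdriver from where it was at the start of the episode below 0.04 m); the arm keeps its last pose, push and grip.
It fails at once if a bystander was disturbed (moved more than 40 mm) (distance of any of wire_reel, parts_bin, screwdriver from where it was at the start of the episode above 0.04 m).
It also fails if it takes over 48 s, if anything falls off the work surface, if the arm or the gripper's body presses on something with over 40 N, if the wrist force passes 120 N, or if a joint passes its speed limit or range.

## Working session

There is one attempt and no reset: what is moved stays moved. The work goes in short steps, Python scripts to look and compute and a tool call to move; the robot and the scene stay as the last step left them, time stands still between calls to the robot, and variables do not carry over. Pictures are saved under pics/ and viewed, at most 10 in all, crops included, and the job is handed in when it is done.

Besides the shell and the picture viewer there is one more tool, called after "Call:" as name([rows], argument=value, ...), one row to a line, values as JSON. send_rows: Moves the arm, as the interface text tells. Its arguments: {"type":"object","properties":{"motion":{"type":"array"},"grip_force":{"type":"number"}},"required":["motion"]}

```bash
mkdir -p pics; cat > h.py <<'E'
from plant import *
import numpy as np, cv2
def snap(n,f):
    s=snapshot(n); cv2.imwrite('pics/%s.png'%f,s['img'][:,:,::-1]); np.save('pics/%s.npy'%f,s,allow_pickle=True); return s
def load(f): return np.load('pics/%s.npy'%f,allow_pickle=True).item()
def foc(s): return s['img'].shape[0]/2/np.tan(np.radians(s['vertical_fov'])/2)
def ray(s,u,v):
    f=foc(s); d=np.array([(u-s['cx'])/f,-(v-s['cy'])/f,-1.]); E=np.array(s['extrinsics'])
    return E[:3,3],E[:3,:3]@d
def onz(s,u,v,z):
    o,d=ray(s,u,v); return o+d*(z-o[2])/d[2]
def proj(s,p):
    E=np.array(s['extrinsics']); c=E[:3,:3].T@(np.array(p)-E[:3,3]); f=foc(s)
    return np.array([s['cx']+f*c[0]/-c[2], s['cy']-f*c[1]/-c[2]])
E
python3 - <<'E'
from h import *
for n in ("side","top"):
    s=snap(n,n+'0'); print(n,{k:v for k,v in s.items() if k!='img'})
print(get_state())
E
```

```text
side {'vertical_fov': 43.59732486996322, 'cx': 321.3531451251606, 'cy': 246.40205326778394, 'extrinsics': array([[ 0.89137689,  0.33390855, -0.30651641,  0.21437982],
       [-0.45298781,  0.67981458, -0.5767618 , -0.87253567],
       [ 0.01578863,  0.65296034,  0.75722752,  1.03615413],
       [ 0.        ,  0.        ,  0.        ,  1.        ]])}
top {'vertical_fov': 53.6210916104952, 'cx': 317.5893278722455, 'cy': 238.44559187228595, 'extrinsics': array([[ 1.61269695e-04,  9.97666658e-01, -6.82730842e-02,
         4.95561304e-01],
       [-9.99581665e-01, -1.81375282e-03, -2.88652983e-02,
        -1.77881619e-01],
       [-2.89217762e-02,  6.82491783e-02,  9.97249006e-01,
         1.19812705e+00],
       [ 0.00000000e+00,  0.00000000e+00,  0.00000000e+00,
         1.00000000e+00]])}
{'clock': 0.1, 'q': array([-1.08216696,  0.6898895 , -0.194503  ,  1.56619637,  0.15729071,
        0.90250815, -0.21510843]), 'qd': array([ 0.00049549, -0.00168793,  0.0012509 , -0.0028197 , -0.00071599,
        0.0005742 ,  0.00030052]), 'joint_torque': array([-3.07676441e-03, -5.28494632e+01, -1.27131779e+00, -1.53836095e+01,
       -5.25413838e-02,  2.04245589e-03,  4.39670350e-05]), 'tool_pos': array([0.27437912, 0.56096201, 0.24900805]), 'eef_rot': array([ 2.25438237e-01,  9.74257128e-01, -7.97276111e-04, -1.21936753e-04]), 'contact_force': array([-1.1342301 , -0.04936022,  0.02770972]), 'moment': array([ 0.01290614,  0.03726252, -0.01582403]), 'finger_force': 0.0, 'opening': 0.9999691595332038}
```

View pics/side0.png

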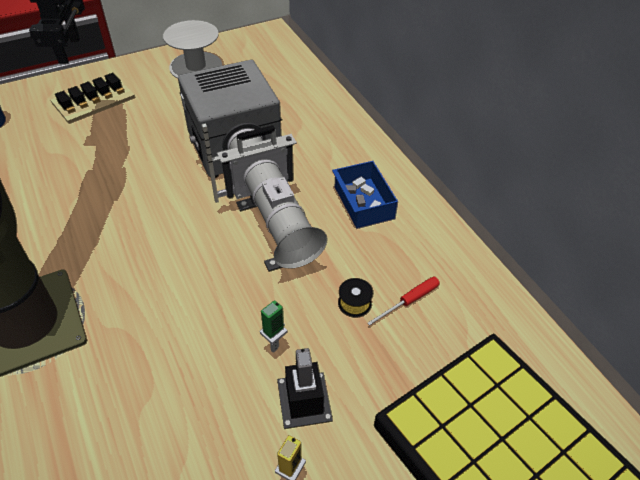

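View pics/top0.png

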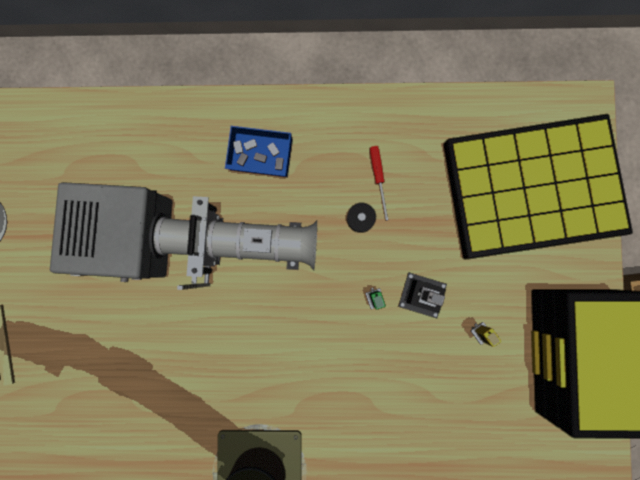

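Gauge-shaped candidates: green body (side 272,322 / top 376,298), grey body in the black stand (303,365 / 430,297), yellow body (290,455 / 487,335). The grey one in the stand fits the description (grey grip, aluminium collar, in its stand). I'm confirming it in a crop.

```bash
python3 - <<'E'
from h import *
t=load('top0');s=load('side0')
def crop(i,x,y,w,h,k): return cv2.resize(i['img'][y:y+h,x:x+w,::-1],None,fx=k,fy=k,interpolation=cv2.INTER_CUBIC)
a=crop(t,385,255,80,60,5); b=crop(s,265,335,80,60,5); c=crop(t,180,190,160,120,2.5); d=crop(s,190,110,160,120,2.5)
cv2.imwrite('pics/c1.png',np.vstack([np.hstack([a,b]),np.hstack([c,d])]))
print(proj(t,[0,0,0]),proj(s,[0,0,0]),proj(t,[.275,.561,.25]),proj(s,[.275,.561,.25]))
E
```

```text
[259.25745636 473.22212369] [ 25.42053975 322.50301641] [-37.26259781 381.19520787] [68.20914275 45.86462086]
```

View pics/c1.png

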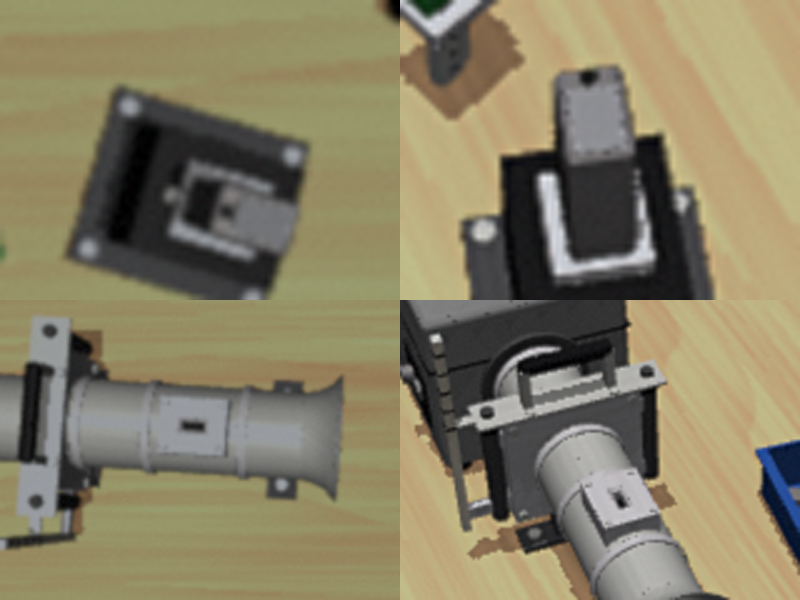

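The crop confirms the target: grey body and aluminium collar on the black stand block. The stand screws in the top view are near (410.6,276), (443.4,286) and (402.6,304.4). The port slot is at top (256.8,240.8) and side (278,189.6).

```bash
python3 - <<'E'
from h import *
t=load('top0');s=load('side0')
def tri(a,b):
    (o1,d1),(o2,d2)=ray(t,*a),ray(s,*b)
    k=np.linalg.lstsq(np.c_[d1,-d2],o2-o1,rcond=None)[0]; p,q=o1+k[0]*d1,o2+k[1]*d2
    return (p+q)/2,np.linalg.norm(p-q)
T=lambda x,y:(385+x/5-.4,255+y/5-.4)
C=lambda x,y:(180+x/2.5-.3,190+(y-300)/2.5-.3); D=lambda x,y:(190+(x-400)/2.5-.3,110+(y-300)/2.5-.3); S=lambda x,y:(265+(x-400)/5-.4,335+y/5-.4)
print('port',onz(t,*C(192,427),.155),onz(s,*D(620,499),.155),tri(C(192,427),D(620,499)))
a,b=onz(t,*C(36,500),.167),onz(t,*C(50,332),.167)
a2,b2=onz(s,*D(487,411),.167),onz(s,*D(647,372),.167)
for a,b in((a,b),(a2,b2)): print('flange',a,b,np.linalg.norm(a-b),(a+b)/2,'yaw x',np.degrees(np.arctan2(*(b-a)[1::-1])))
print('handle',onz(t,*C(34,412),.214))
p=[onz(t,*T(*c),.006) for c in((128,105),(292,155),(88,247),(252,297))]
print('stand',np.array(p),(p[1]+p[2])/2,'yaw y', np.degrees(np.arctan2(*(p[0]-p[1])[1::-1])))
# gauge top face z=.157, side
q=[onz(s,*S(*c),.157) for c in((557,78),(620,68),(633,158),(568,165))]
print(np.array(q),np.mean(q,0))
E
```

```text
port [ 0.56266964 -0.01261537  0.155     ] [ 0.56045003 -0.01902057  0.155     ] (array([ 0.56332961, -0.01145406,  0.14725616]), np.float64(0.0003491320466507311))
flange [0.49822918 0.1217501  0.167     ] [0.6460546  0.11197553 0.167     ] 0.14814822904367017 [0.57214189 0.11686282 0.167     ] yaw x -3.783028515202411
flange [0.49649013 0.12197998 0.167     ] [0.64545051 0.10937767 0.167     ] 0.14949252443623132 [0.57097032 0.11567882 0.167     ] yaw x -4.835808801476086
handle [0.57169532 0.1111108  0.214     ]
stand [[ 0.48403428 -0.37406654  0.006     ]
 [ 0.45933125 -0.45470868  0.006     ]
 [ 0.41377809 -0.35340274  0.006     ]
 [ 0.38940019 -0.4338293   0.006     ]] [ 0.43655467 -0.40405571  0.006     ] yaw y 72.96865287822517
[[ 0.42749483 -0.38965742  0.157     ]
 [ 0.44818665 -0.39559887  0.157     ]
 [ 0.43695335 -0.42821879  0.157     ]
 [ 0.41663564 -0.42102065  0.157     ]] [ 0.43231762 -0.40862393  0.157     ]
```

Call:
send_rows([
  {"x":-2,"z":-3,"rz":0.06,"jaw":8.8},
  {"x":-4,"z":-3,"rz":0.06,"jaw":8.8},
  {"x":-4,"z":-3,"rz":0.08,"jaw":8.8},
  {"x":-4,"z":-3,"rz":0.08,"jaw":8.8},
  {"x":-4,"z":-3,"rz":0.08,"jaw":8.8},
])

```text
schema error: expected keys x, y, z, rx, ry, rz, jaw
```

```bash
cat >> h.py <<'E'
from scipy.spatial.transform import Rotation as Rn
def go(p=None,h=None,st=None):
    "print state and shift (cm, tool axes) to p, rz to heading h (deg of tool y)"
    st=st or get_state(); R=Rn.from_quat(st['eef_rot']).as_matrix(); P=st['tool_pos']
    hd=np.degrees(np.arctan2(R[1,1],R[0,1]))
    print('t%.2f'%st['clock'],'pos',P.round(4),'h %.2f'%hd,'q',st['q'].round(2),'F',st['contact_force'].round(1),'open %.3f ff %.1f'%(st['opening'],st['finger_force']),'tilt',R[:2,2].round(4))
    if p is not None: print('shift cm',(R.T@(np.array(p)-P)*100).round(2))
    if h is not None: print('rz',round(float(np.radians((hd-h+90)%180-90)),3))
    return P,R,hd
E
python3 -c "
from h import *
go([.4345,-.406,.3],-17)"
```

```text
t0.10 pos [0.2744 0.561  0.249 ] h 63.94 q [-1.08  0.69 -0.19  1.57  0.16  0.9  -0.22] F [-1.1 -0.   0. ] open 1.000 ff 0.0 tilt [-0.0006 -0.0015]
shift cm [-56.86 -79.84  -4.96]
rz 1.413
```

All keys are required.

Call:
send_rows([
  {"x":-2,"y":0,"z":-3,"rx":0,"ry":0,"rz":0.06,"jaw":8.8},
  {"x":-4,"y":0,"z":-3,"rx":0,"ry":0,"rz":0.06,"jaw":8.8},
  {"x":-4,"y":0,"z":-3,"rx":0,"ry":0,"rz":0.08,"jaw":8.8},
  {"x":-4,"y":0,"z":-3,"rx":0,"ry":0,"rz":0.08,"jaw":8.8},
  {"x":-4,"y":0,"z":-3,"rx":0,"ry":0,"rz":0.08,"jaw":8.8},
])

```text
clock: 0.6
tool_pos: [0.4234, 0.4588, 0.4005]
eef_rot: [0.398, 0.918, -0.0, -0.0]
contact_force: [1.4, 0.5, 0.6]
opening: 1.0
finger_force: 0.0
```

```bash
python3 -c "
from h import *
go([.4345,-.406,.3],-17)"
```

```text
t0.60 pos [0.4234 0.4588 0.4005] h 43.13 q [-0.84  0.55 -0.11  1.34  0.06  1.25 -0.2 ] F [1.4 0.5 0.6] open 1.000 ff 0.0 tilt [-0.0004 -0.0005]
shift cm [-63.87 -58.31  10.09]
rz 1.05
```

Call:
send_rows([
  {"x":-5,"y":0,"z":0,"rx":0,"ry":0,"rz":0.08,"jaw":8.8},
  {"x":-5,"y":0,"z":0,"rx":0,"ry":0,"rz":0.08,"jaw":8.8},
  {"x":-5,"y":0,"z":0,"rx":0,"ry":0,"rz":0.08,"jaw":8.8},
  {"x":-5,"y":-0.5,"z":0,"rx":0,"ry":0,"rz":0.08,"jaw":8.8},
  {"x":-5,"y":-0.5,"z":0,"rx":0,"ry":0,"rz":0.08,"jaw":8.8},
])

```text
clock: 1.1
tool_pos: [0.5534, 0.2484, 0.399]
eef_rot: [0.572, 0.82, -0.0, -0.0]
contact_force: [0.1, 0.2, 0.1]
opening: 0.998
finger_force: 0.0
```

Call:
send_rows([
  {"x":-5,"y":-0.5,"z":0,"rx":0,"ry":0,"rz":0.08,"jaw":8.8},
  {"x":-5,"y":-0.5,"z":0,"rx":0,"ry":0,"rz":0.08,"jaw":8.8},
  {"x":-5,"y":-0.5,"z":0,"rx":0,"ry":0,"rz":0.08,"jaw":8.8},
  {"x":-5,"y":-0.5,"z":0,"rx":0,"ry":0,"rz":0.08,"jaw":8.8},
  {"x":-5,"y":-0.5,"z":0,"rx":0,"ry":0,"rz":0.08,"jaw":8.8},
])

```text
clock: 1.6
tool_pos: [0.5764, 0.0011, 0.3992]
eef_rot: [0.724, 0.69, -0.0, -0.0]
contact_force: [1.1, -0.5, -0.2]
opening: 0.999
finger_force: 0.0
```

```bash
python3 -c "
from h import *
go([.4345,-.406,.3],-17)"
```

```text
t1.60 pos [0.5764 0.0011 0.3992] h -2.71 q [-0.16  0.48  0.13  1.5  -0.07  1.17 -0.06] F [ 1.1 -0.5 -0.2] open 0.999 ff 0.0 tilt [-0.0006 -0.0001]
shift cm [-41.33 -12.24   9.93]
rz 0.249
```

```bash
python3 -c "
from h import *
s=snap('wrist','w_port'); print({k:v for k,v in s.items() if k!='img'}); go(); print(proj(s,[.562,-.0145,.155]),proj(s,[.572,.115,.214]))"
```

```text
{'vertical_fov': 71.83482426800197, 'cx': 322.749379790965, 'cy': 237.19051385271467, 'extrinsics': array([[ 9.98863848e-01,  4.55225850e-02,  1.40963728e-02,
         5.81711480e-01],
       [-4.76546925e-02,  9.52857160e-01,  2.99653572e-01,
         7.84188197e-02],
       [ 2.09175446e-04, -2.99984878e-01,  9.53943934e-01,
         5.33740422e-01],
       [ 0.00000000e+00,  0.00000000e+00,  0.00000000e+00,
         1.00000000e+00]])}
t1.65 pos [ 0.5751 -0.0111  0.3997] h -3.71 q [-0.15  0.48  0.15  1.5  -0.06  1.17 -0.06] F [-0.6 -6.3 -0.5] open 0.998 ff 0.0 tilt [-0.0012 -0.0094]
[309.69716217 216.61645595] [309.78542366  90.40256759]
```

Call:
send_rows([
  {"x":-4.2,"y":-1.2,"z":0,"rx":0,"ry":0,"rz":0,"jaw":8.8},
  {"x":-4.2,"y":-1.2,"z":0,"rx":0,"ry":0,"rz":0,"jaw":8.8},
  {"x":-4.2,"y":-1.2,"z":1,"rx":0,"ry":0,"rz":0,"jaw":8.8},
  {"x":-4.2,"y":-1.2,"z":1,"rx":0,"ry":0,"rz":0,"jaw":8.8},
  {"x":-4.2,"y":-1.2,"z":2,"rx":0,"ry":0,"rz":0,"jaw":8.8},
])

```text
clock: 2.15
tool_pos: [0.5073, -0.2055, 0.3601]
eef_rot: [0.722, 0.692, 0.001, 0.001]
contact_force: [0.3, -0.6, -0.2]
opening: 0.999
finger_force: 0.0
```

```bash
python3 -c "
from h import *
go([.4345,-.406,.3],-17)"
```

```text
t2.15 pos [ 0.5073 -0.2055  0.3601] h -2.47 q [ 0.21  0.46  0.15  1.66 -0.08  1.03  0.34] F [ 0.3 -0.6 -0.2] open 0.999 ff 0.0 tilt [ 0.0024 -0.0006]
shift cm [-20.35  -6.43   6.  ]
rz 0.254
```

View pics/w_port.png

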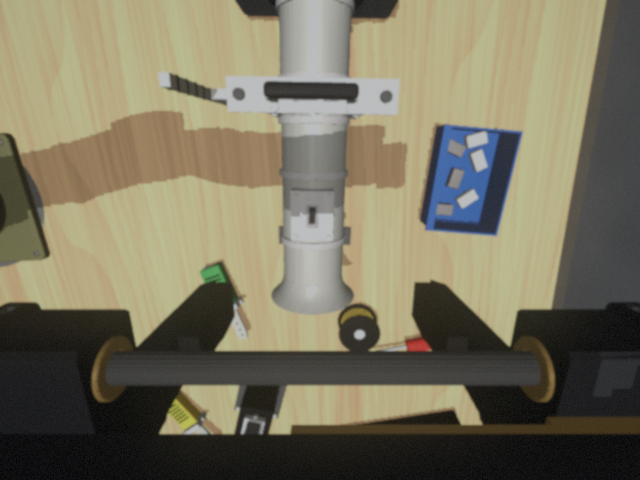

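The wrist view shows the slot at (312,214), about 3 px from the prediction, and the handle bar at (311,91). The position estimates hold.

Call:
send_rows([
  {"x":-4.1,"y":-1.3,"z":1,"rx":0,"ry":0,"rz":0,"jaw":8.8},
  {"x":-4.1,"y":-1.3,"z":1,"rx":0,"ry":0,"rz":0,"jaw":8.8},
  {"x":-4.1,"y":-1.3,"z":1,"rx":0,"ry":0,"rz":0,"jaw":8.8},
  {"x":-4.1,"y":-1.3,"z":1,"rx":0,"ry":0,"rz":0,"jaw":8.8},
  {"x":-4.0,"y":-1.2,"z":1,"rx":0,"ry":0,"rz":0.125,"jaw":8.8},
])

```text
clock: 2.65
tool_pos: [0.4335, -0.4063, 0.309]
eef_rot: [0.765, 0.644, 0.0, -0.0]
contact_force: [0.5, 0.9, 0.5]
opening: 1.0
finger_force: 0.0
```

Call:
send_rows([
  {"x":0,"y":0,"z":1,"rx":0,"ry":0,"rz":0.125,"jaw":8.8},
  {"x":0,"y":0,"z":0,"rx":0,"ry":0,"rz":0,"jaw":8.8},
  {"x":0,"y":0,"z":0,"rx":0,"ry":0,"rz":0,"jaw":8.8},
  {"x":0,"y":0,"z":0,"rx":0,"ry":0,"rz":0,"jaw":8.8},
  {"x":0,"y":0,"z":0,"rx":0,"ry":0,"rz":0,"jaw":8.8},
])

```text
clock: 3.15
tool_pos: [0.4354, -0.4041, 0.3003]
eef_rot: [0.802, 0.597, 0.0, 0.0]
contact_force: [0.1, 0.3, -0.0]
opening: 0.999
finger_force: 0.0
```

```bash
python3 -c "
from h import *
go([.4345,-.406,.15],-17); s=snap('wrist','w_g')
for z in (.157,.085,.075): print(proj(s,[.4345,-.406,z]))"
```

```text
t3.15 pos [ 0.4354 -0.4041  0.3003] h -16.65 q [ 0.55  0.6   0.21  1.61 -0.15  0.95  0.52] F [ 0.1  0.3 -0. ] open 0.999 ff 0.0 tilt [ 0.0011 -0.    ]
shift cm [-0.21 -0.05 15.03]
rz 0.006
[320.10046946 229.22826975]
[320.4697515  210.79163907]
[320.51011448 208.77649245]
```

View pics/w_g.png

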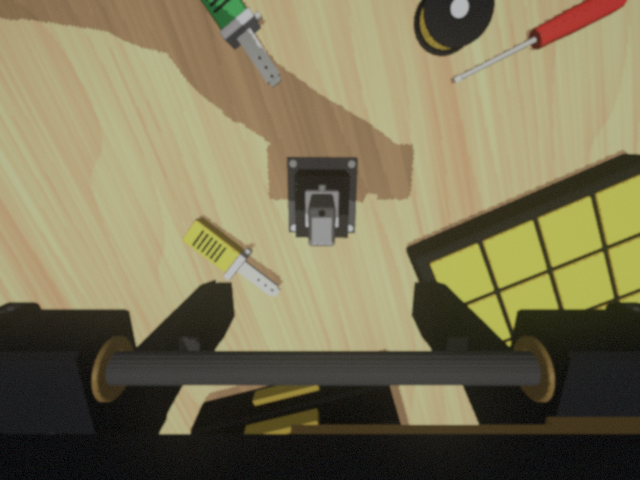

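Gauge top face is centred at (321,231), within 2 px of the prediction and square to the jaws. Descending.

Call:
send_rows([
  {"x":-0.3,"y":0,"z":4,"rx":0,"ry":0,"rz":0,"jaw":8.8},
  {"x":0,"y":0,"z":4,"rx":0,"ry":0,"rz":0,"jaw":8.8},
  {"x":0,"y":0,"z":4,"rx":0,"ry":0,"rz":0,"jaw":8.8},
  {"x":0,"y":0,"z":4,"rx":0,"ry":0,"rz":0,"jaw":6},
  {"x":0,"y":0,"z":2.6,"rx":0,"ry":0,"rz":0,"jaw":5},
])

```text
clock: 3.7
tool_pos: [0.4333, -0.4066, 0.1114]
eef_rot: [0.803, 0.597, 0.0, -0.001]
contact_force: [-0.7, 0.1, 0.2]
opening: 0.841
finger_force: 0.0
```

Call:
send_rows([
  {"x":0,"y":0,"z":0,"rx":0,"ry":0,"rz":0,"jaw":4},
  {"x":0,"y":0,"z":0,"rx":0,"ry":0,"rz":0,"jaw":3},
  {"x":0,"y":0,"z":0,"rx":0,"ry":0,"rz":0,"jaw":2},
  {"x":0,"y":0,"z":0,"rx":0,"ry":0,"rz":0,"jaw":1},
  {"x":0,"y":0,"z":0,"rx":0,"ry":0,"rz":0,"jaw":1},
], grip_force=25)

```text
clock: 4.2
tool_pos: [0.4343, -0.4084, 0.1151]
eef_rot: [0.803, 0.596, 0.0, 0.001]
contact_force: [0.2, -0.9, -0.5]
opening: 0.39
finger_force: 0.0
```

```bash
python3 -c "
from h import *
go([.4345,-.406,.3],-17)"
```

```text
t4.20 pos [ 0.4343 -0.4084  0.1151] h -16.84 q [ 0.6   0.84  0.14  1.77 -0.21  0.54  0.57] F [ 0.2 -0.9 -0.5] open 0.390 ff 0.0 tilt [ 0.0019 -0.0015]
shift cm [ 2.200e-01 -1.000e-02 -1.849e+01]
rz 0.003
```

Call:
send_rows([
  {"x":0,"y":0,"z":0,"rx":0,"ry":0,"rz":0,"jaw":1},
  {"x":0,"y":0,"z":0,"rx":0,"ry":0,"rz":0,"jaw":1},
  {"x":0,"y":0,"z":0,"rx":0,"ry":0,"rz":0,"jaw":1},
  {"x":0,"y":0,"z":0,"rx":0,"ry":0,"rz":0,"jaw":1},
  {"x":0,"y":0,"z":0,"rx":0,"ry":0,"rz":0,"jaw":1},
])

```text
clock: 4.7
tool_pos: [0.4338, -0.4081, 0.1143]
eef_rot: [0.803, 0.596, 0.0, 0.0]
contact_force: [0.1, 0.3, 5.3]
opening: 0.27
finger_force: 25.0
```

```bash
python3 -c "
from h import *
go()"
```

```text
t4.70 pos [ 0.4338 -0.4081  0.1143] h -16.85 q [ 0.6   0.84  0.14  1.78 -0.21  0.54  0.57] F [0.1 0.3 5.3] open 0.270 ff 25.0 tilt [ 0.0007 -0.0004]
```

Call:
send_rows([
  {"x":0,"y":0,"z":-1,"rx":0,"ry":0,"rz":0,"jaw":1},
  {"x":0,"y":0,"z":-2,"rx":0,"ry":0,"rz":0,"jaw":1},
  {"x":0,"y":0,"z":-2,"rx":0,"ry":0,"rz":0,"jaw":1},
  {"x":0,"y":0,"z":-3,"rx":0,"ry":0,"rz":0,"jaw":1},
  {"x":0,"y":0,"z":-3,"rx":0,"ry":0,"rz":0,"jaw":1},
])

```text
clock: 5.2
tool_pos: [0.4332, -0.4074, 0.2246]
eef_rot: [0.803, 0.596, -0.0, -0.001]
contact_force: [0.3, -0.8, -2.0]
opening: 0.267
finger_force: 25.0
```

Call:
send_rows([
  {"x":0,"y":0,"z":-3,"rx":0,"ry":0,"rz":0,"jaw":1},
  {"x":0,"y":0,"z":-3,"rx":0,"ry":0,"rz":0,"jaw":1},
  {"x":0,"y":0,"z":-2,"rx":0,"ry":0,"rz":0,"jaw":1},
  {"x":0,"y":0,"z":0,"rx":0,"ry":0,"rz":-0.11,"jaw":1},
  {"x":0,"y":0,"z":0,"rx":0,"ry":0,"rz":-0.11,"jaw":1},
])

```text
clock: 5.7
tool_pos: [0.4336, -0.4078, 0.3047]
eef_rot: [0.731, 0.682, -0.0, 0.001]
contact_force: [-0.1, 0.0, -2.3]
opening: 0.268
finger_force: 25.0
```

```bash
python3 -c "
from h import *
go([.564,-.012,.30],-4.3)"
```

```text
t5.70 pos [ 0.4336 -0.4078  0.3047] h -3.98 q [ 0.59  0.59  0.15  1.6  -0.1   0.96  0.71] F [-0.1  0.  -2.3] open 0.268 ff 25.0 tilt [ 0.0007 -0.0009]
shift cm [40.39 10.26  0.45]
rz 0.006
```

Call:
send_rows([
  {"x":2,"y":0.5,"z":0,"rx":0,"ry":0,"rz":0,"jaw":1},
  {"x":4,"y":1,"z":0,"rx":0,"ry":0,"rz":0,"jaw":1},
  {"x":4.5,"y":1.1,"z":0,"rx":0,"ry":0,"rz":0,"jaw":1},
  {"x":4.5,"y":1.1,"z":0,"rx":0,"ry":0,"rz":0,"jaw":1},
  {"x":4.5,"y":1.1,"z":0,"rx":0,"ry":0,"rz":0,"jaw":1},
])

```text
clock: 6.2
tool_pos: [0.4958, -0.2152, 0.3039]
eef_rot: [0.733, 0.68, -0.0, -0.0]
contact_force: [0.8, 0.4, -1.4]
opening: 0.269
finger_force: 25.0
```

Call:
send_rows([
  {"x":4.5,"y":1.2,"z":0,"rx":0,"ry":0,"rz":0,"jaw":1},
  {"x":4.5,"y":1.2,"z":0,"rx":0,"ry":0,"rz":0,"jaw":1},
  {"x":4.5,"y":1.2,"z":0,"rx":0,"ry":0,"rz":0,"jaw":1},
  {"x":4.4,"y":1.1,"z":0,"rx":0,"ry":0,"rz":0,"jaw":1},
  {"x":3,"y":0.8,"z":0,"rx":0,"ry":0,"rz":0,"jaw":1},
])

```text
clock: 6.7
tool_pos: [0.5665, -0.0083, 0.3038]
eef_rot: [0.731, 0.682, 0.001, -0.001]
contact_force: [0.2, -0.2, -1.7]
opening: 0.269
finger_force: 25.0
```

Call:
send_rows([
  {"x":0,"y":0,"z":0,"rx":0,"ry":0,"rz":0,"jaw":1},
  {"x":0,"y":0,"z":0,"rx":0,"ry":0,"rz":0,"jaw":1},
  {"x":0,"y":0,"z":0,"rx":0,"ry":0,"rz":0,"jaw":1},
  {"x":0,"y":0,"z":0,"rx":0,"ry":0,"rz":0,"jaw":1},
  {"x":0,"y":0,"z":0,"rx":0,"ry":0,"rz":0,"jaw":1},
])

```text
clock: 7.2
tool_pos: [0.5659, -0.014, 0.3038]
eef_rot: [0.734, 0.68, -0.0, 0.0]
contact_force: [-0.0, -0.6, -1.5]
opening: 0.268
finger_force: 25.0
```

```bash
python3 -c "
from h import *
go([.564,-.012,.30],-4.3); s=snap('wrist','w_p2'); t=snap('side','s2')
print(proj(s,[.564,-.012,.155]),proj(t,[.564,-.012,.155]))
i=s['img'][140:360,200:440,::-1]; j=t['img'][130:240,215:335,::-1]
cv2.imwrite('pics/c2.png',np.hstack([cv2.resize(i,(400,366),interpolation=2),cv2.resize(j,(399,366),interpolation=2)]))"
```

```text
t7.20 pos [ 0.5659 -0.014   0.3038] h -4.37 q [-0.16  0.55  0.17  1.69 -0.11  0.91 -0.02] F [-0.  -0.6 -1.5] open 0.268 ff 25.0 tilt [-0.0001 -0.0004]
shift cm [ 0.18 -0.2   0.38]
rz -0.001
[318.39395506 222.68159322] [277.8689892 186.7172372]
```

View pics/c2.png

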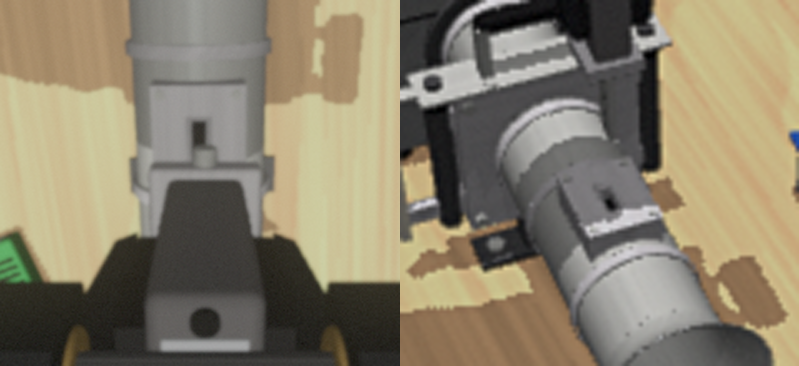

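```bash
python3 - <<'E'
from h import *
s=load('w_p2'); P,R,h=go()
K=400/240; W=lambda x,y:((x+.5)/K+200-.5,(y+.5)/K+140-.5)
E=np.array([0.9972,-.075,0]); Y=np.array([.075,.9972,0])
f=lambda p:(R.T@(p-P)*1000).round(1)
for n,a,z in(('slot far-end',(199,119),.155),('boss corner',(151,83),.155),('boss corner',(245,81),.155),('collar L',(152,166),.2745),('collar R',(262,165),.2745),('body top far',(172,182),.3465),('body top far R',(240,182),.3465)):
    p=onz(s,*W(*a),z); print(n,p.round(4),'tool mm',f(p))
t=load('s2'); q=onz(t,215+609/3.325-.35,130+198/3.327-.35,.155); print('side slot',q.round(4),'old estimate .5604,-.019')
print('top-edge boss side corners in side view', onz(t,215+560/3.325,130+178/3.327,.155),onz(t,215+660/3.325,130+215/3.327,.155))
E
```

```text
t7.30 pos [ 0.566  -0.0134  0.3038] h -4.32 q [-0.16  0.55  0.17  1.69 -0.11  0.91 -0.02] F [-0.7  0.2 -2.7] open 0.272 ff 25.0 tilt [ 0.     -0.0001]
slot far-end [ 0.5655 -0.0017  0.155 ] tool mm [ 11.7  -1.4 148.8]
boss corner [0.5424 0.0191 0.155 ] tool mm [ 30.7 -26.  148.8]
boss corner [0.5907 0.0164 0.155 ] tool mm [ 31.6  22.4 148.8]
collar L [0.5531 0.0119 0.2745] tool mm [ 24.2 -14.8  29.3]
collar R [0.5873 0.0096 0.2745] tool mm [24.5 19.4 29.3]
body top far [0.5652 0.0312 0.3465] tool mm [ 44.4  -4.2 -42.7]
body top far R [0.5772 0.0303 0.3465] tool mm [ 44.4   7.8 -42.7]
side slot [ 0.7891 -0.13    0.155 ] old estimate .5604,-.019
top-edge boss side corners in side view [ 0.77054311 -0.10164315  0.155     ] [ 0.81009022 -0.15866122  0.155     ]
```

Relative to the gauge in hand, the slot is about -4 mm in tool y and -3.5 mm in tool x. The wrist view and the fixed cameras agree on that. Correcting and lowering to just above the mouth.

Call:
send_rows([
  {"x":-0.35,"y":-0.4,"z":1,"rx":0,"ry":0,"rz":0,"jaw":1},
  {"x":0,"y":0,"z":1.5,"rx":0,"ry":0,"rz":0,"jaw":1},
  {"x":0,"y":0,"z":1.4,"rx":0,"ry":0,"rz":0,"jaw":1},
  {"x":0,"y":0,"z":0,"rx":0,"ry":0,"rz":0,"jaw":1},
  {"x":0,"y":0,"z":0,"rx":0,"ry":0,"rz":0,"jaw":1},
])

```text
clock: 7.8
tool_pos: [0.562, -0.016, 0.2649]
eef_rot: [0.733, 0.68, 0.0, -0.0]
contact_force: [0.5, -0.1, -1.6]
opening: 0.27
finger_force: 25.0
```

```bash
python3 -c "
from h import *
go(); s=snap('wrist','w_p3'); t=snap('side','s3')
i=s['img'][180:300,250:390,::-1]; j=t['img'][140:220,235:315,::-1]
cv2.imwrite('pics/c3.png',np.hstack([cv2.resize(i,(420,360),interpolation=2),cv2.resize(j,(360,360),interpolation=2)]))"
```

```text
t7.80 pos [ 0.562  -0.016   0.2649] h -4.26 q [-0.15  0.59  0.16  1.75 -0.12  0.81 -0.  ] F [ 0.5 -0.1 -1.6] open 0.270 ff 25.0 tilt [-0.  0.]
```

View pics/c3.png

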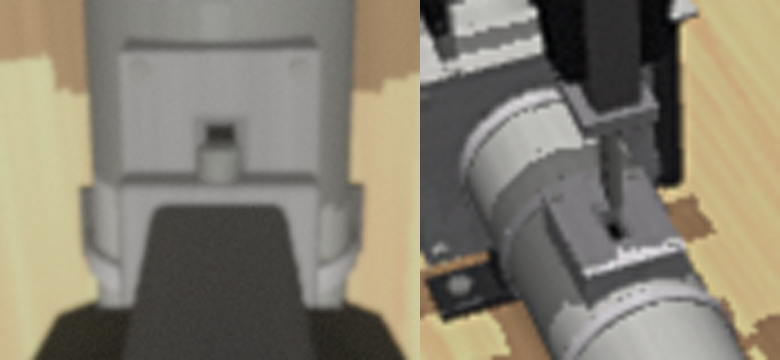

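Wrist view: slot (219,132 in the crop) is in line with the knob and collar. Side view: blade tip (620,210) is just above the slot mouth (614,230). Everything is within the chamfer's capture, so I'm lowering gently.

Call:
send_rows([
  {"x":0,"y":-0.1,"z":0.5,"rx":0,"ry":0,"rz":0,"jaw":1},
  {"x":0,"y":0,"z":0.5,"rx":0,"ry":0,"rz":0,"jaw":1},
  {"x":0,"y":0,"z":0.5,"rx":0,"ry":0,"rz":0,"jaw":1},
  {"x":0,"y":0,"z":0.3,"rx":0,"ry":0,"rz":0,"jaw":1},
  {"x":0,"y":0,"z":0,"rx":0,"ry":0,"rz":0,"jaw":1},
])

```text
clock: 8.4
tool_pos: [0.561, -0.0157, 0.2462]
eef_rot: [0.733, 0.681, -0.0, -0.0]
contact_force: [1.0, 0.5, -1.8]
opening: 0.269
finger_force: 25.0
```

```bash
python3 -c "
from h import *
go(); print(get_state()['moment'])"
```

```text
t8.40 pos [ 0.561  -0.0157  0.2462] h -4.23 q [-0.15  0.61  0.16  1.78 -0.13  0.76 -0.  ] F [ 1.   0.5 -1.8] open 0.269 ff 25.0 tilt [-0.0003  0.    ]
[-0.05398427 -0.06289166  0.01296457]
```

The tip is 10 mm into the slot with no contact force. Continuing.

Call:
send_rows([
  {"x":0,"y":0,"z":0.7,"rx":0,"ry":0,"rz":0,"jaw":1},
  {"x":0,"y":0,"z":0.8,"rx":0,"ry":0,"rz":0,"jaw":1},
  {"x":0,"y":0,"z":0.8,"rx":0,"ry":0,"rz":0,"jaw":1},
  {"x":0,"y":0,"z":0.8,"rx":0,"ry":0,"rz":0,"jaw":1},
  {"x":0,"y":0,"z":0,"rx":0,"ry":0,"rz":0,"jaw":1},
])

```text
clock: 8.9
tool_pos: [0.561, -0.0157, 0.2145]
eef_rot: [0.733, 0.681, -0.0, -0.0]
contact_force: [1.7, -0.2, -2.2]
opening: 0.269
finger_force: 25.0
```

```bash
python3 -c "
from h import *
go(); print(get_state()['moment'])"
```

```text
t8.90 pos [ 0.561  -0.0157  0.2145] h -4.23 q [-0.14  0.65  0.14  1.81 -0.14  0.69  0.01] F [ 1.7 -0.2 -2.2] open 0.269 ff 25.0 tilt [-0.0005 -0.0001]
[-0.12684533 -0.32735193  0.05954487]
```

Call:
send_rows([
  {"x":0,"y":0.05,"z":0.6,"rx":0,"ry":0,"rz":0,"jaw":1},
  {"x":0,"y":0,"z":0.6,"rx":0,"ry":0,"rz":0,"jaw":1},
  {"x":0,"y":0,"z":0.5,"rx":0,"ry":0,"rz":0,"jaw":1},
  {"x":0,"y":0,"z":0.3,"rx":0,"ry":0,"rz":0,"jaw":1},
  {"x":0,"y":0,"z":0,"rx":0,"ry":0,"rz":0,"jaw":1},
])

```text
clock: 9.4
tool_pos: [0.5611, -0.0157, 0.1952]
eef_rot: [0.733, 0.68, -0.0, -0.0]
contact_force: [-0.5, -0.4, -2.2]
opening: 0.271
finger_force: 25.0
```

```bash
python3 -c "
from h import *
go(); print(get_state()['moment'])"
```

```text
t9.40 pos [ 0.5611 -0.0157  0.1952] h -4.24 q [-0.13  0.68  0.14  1.83 -0.14  0.64  0.01] F [-0.5 -0.4 -2.2] open 0.271 ff 25.0 tilt [-0.001   0.0001]
[-0.08158687  0.12334858 -0.07585475]
```

Call:
send_rows([
  {"x":0,"y":0,"z":0.1,"rx":0,"ry":0,"rz":0,"jaw":1},
  {"x":0,"y":0,"z":0.1,"rx":0,"ry":0,"rz":0,"jaw":1},
  {"x":0,"y":0,"z":0.05,"rx":0,"ry":0,"rz":0,"jaw":1},
  {"x":0,"y":0,"z":0,"rx":0,"ry":0,"rz":0,"jaw":1},
  {"x":0,"y":0,"z":0,"rx":0,"ry":0,"rz":0,"jaw":1},
])

```text
clock: 9.9
tool_pos: [0.5614, -0.0157, 0.1943]
eef_rot: [0.733, 0.68, 0.0, 0.0]
contact_force: [-2.9, 0.4, 6.1]
opening: 0.271
finger_force: 25.0
```

```bash
python3 -c "
from h import *
go()"
```

```text
t9.90 pos [ 0.5614 -0.0157  0.1943] h -4.24 q [-0.13  0.68  0.14  1.83 -0.14  0.64  0.01] F [-2.9  0.4  6.1] open 0.271 ff 25.0 tilt [0.0006 0.0003]
```

Seated at the expected height with upward contact force. Releasing and rising.

Call:
send_rows([
  {"x":0,"y":0,"z":0,"rx":0,"ry":0,"rz":0,"jaw":6},
  {"x":0,"y":0,"z":0,"rx":0,"ry":0,"rz":0,"jaw":6},
  {"x":0,"y":0,"z":0,"rx":0,"ry":0,"rz":0,"jaw":6},
  {"x":0,"y":0,"z":0,"rx":0,"ry":0,"rz":0,"jaw":6},
  {"x":0,"y":0,"z":0,"rx":0,"ry":0,"rz":0,"jaw":6},
])

```text
clock: 10.4
tool_pos: [0.5615, -0.0158, 0.1931]
eef_rot: [0.733, 0.68, -0.0, -0.0]
contact_force: [0.1, -0.3, -0.1]
opening: 0.681
finger_force: 0.0
```

Call:
send_rows([
  {"x":0,"y":0,"z":0,"rx":0,"ry":0,"rz":0,"jaw":6},
  {"x":0,"y":0,"z":0,"rx":0,"ry":0,"rz":0,"jaw":6},
  {"x":0,"y":0,"z":-1,"rx":0,"ry":0,"rz":0,"jaw":6},
  {"x":0,"y":0,"z":-2,"rx":0,"ry":0,"rz":0,"jaw":6},
  {"x":0,"y":0,"z":-3,"rx":0,"ry":0,"rz":0,"jaw":6},
])

```text
clock: 10.9
tool_pos: [0.5605, -0.0157, 0.2533]
eef_rot: [0.733, 0.68, -0.001, -0.001]
contact_force: [1.4, 0.1, 0.6]
opening: 0.679
finger_force: 0.0
```

```bash
python3 -c "
from h import *
go([.572,.1135,.32],85.7)"
```

```text
t10.90 pos [ 0.5605 -0.0157  0.2533] h -4.24 q [-0.15  0.6   0.16  1.77 -0.13  0.78 -0.  ] F [1.4 0.1 0.6] open 0.679 ff 0.0 tilt [-0.0029 -0.    ]
shift cm [12.97  0.17 -6.67]
rz -1.57
```

Call:
send_rows([
  {"x":0,"y":0,"z":-3,"rx":0,"ry":0,"rz":0,"jaw":6},
  {"x":3,"y":0,"z":-3,"rx":0,"ry":0,"rz":0,"jaw":6},
  {"x":3.5,"y":0,"z":-1,"rx":0,"ry":0,"rz":0,"jaw":6},
  {"x":3.5,"y":0.1,"z":0,"rx":0,"ry":0,"rz":0,"jaw":6},
  {"x":3,"y":0.1,"z":0,"rx":0,"ry":0,"rz":0.14,"jaw":6},
])

```text
clock: 11.4
tool_pos: [0.5732, 0.1158, 0.3247]
eef_rot: [0.779, 0.627, 0.001, -0.0]
contact_force: [0.4, 0.3, 0.0]
opening: 0.68
finger_force: 0.0
```

Call:
send_rows([
  {"x":0,"y":0,"z":0,"rx":0,"ry":0,"rz":0.14,"jaw":6},
  {"x":0,"y":0,"z":0,"rx":0,"ry":0,"rz":0.14,"jaw":6},
  {"x":0,"y":0,"z":0,"rx":0,"ry":0,"rz":0.14,"jaw":6},
  {"x":0,"y":0,"z":0,"rx":0,"ry":0,"rz":0.14,"jaw":6},
  {"x":0,"y":0,"z":0,"rx":0,"ry":0,"rz":0.14,"jaw":6},
])

```text
clock: 11.9
tool_pos: [0.573, 0.1139, 0.324]
eef_rot: [0.947, 0.32, 0.0, -0.0]
contact_force: [0.3, -0.6, -0.3]
opening: 0.679
finger_force: 0.0
```

Call:
send_rows([
  {"x":0,"y":0,"z":0,"rx":0,"ry":0,"rz":0.14,"jaw":6},
  {"x":0,"y":0,"z":0,"rx":0,"ry":0,"rz":0.14,"jaw":6},
  {"x":0,"y":0,"z":0,"rx":0,"ry":0,"rz":0.14,"jaw":6},
  {"x":0,"y":0,"z":0,"rx":0,"ry":0,"rz":0.14,"jaw":6},
  {"x":0,"y":0,"z":0,"rx":0,"ry":0,"rz":0.14,"jaw":6},
])

```text
clock: 12.4
tool_pos: [0.573, 0.114, 0.324]
eef_rot: [1.0, -0.024, 0.0, -0.0]
contact_force: [-0.4, 0.0, 0.8]
opening: 0.679
finger_force: 0.0
```

Call:
send_rows([
  {"x":0,"y":0,"z":0,"rx":0,"ry":0,"rz":0.03,"jaw":6},
  {"x":0,"y":0,"z":0,"rx":0,"ry":0,"rz":0,"jaw":6},
  {"x":0,"y":0,"z":0,"rx":0,"ry":0,"rz":0,"jaw":6},
  {"x":0,"y":0,"z":0,"rx":0,"ry":0,"rz":0,"jaw":6},
  {"x":0,"y":0,"z":0,"rx":0,"ry":0,"rz":0,"jaw":6},
])

```text
clock: 12.9
tool_pos: [0.573, 0.1137, 0.3233]
eef_rot: [0.999, -0.036, 0.0, -0.0]
contact_force: [-0.3, -0.4, -0.4]
opening: 0.679
finger_force: 0.0
```

```bash
python3 -c "
from h import *
go([.571,.1135,.199],-94.3); s=snap('wrist','w_h'); t=snap('top','t4')
print(proj(s,[.571,.1135,.214]))
i=s['img'][100:400,120:520,::-1]; j=t['img'][190:290,180:280,::-1]
cv2.imwrite('pics/c4.png',np.hstack([cv2.resize(i,(480,360),interpolation=2),cv2.resize(j,(320,320),interpolation=2)] if 0 else [cv2.resize(i,(480,360),interpolation=2),cv2.resize(j,(320,360),interpolation=2)]))"
```

```text
t12.90 pos [0.573  0.1137 0.3233] h -94.15 q [-0.63  0.63  0.65  1.62 -0.42  1.04 -1.5 ] F [-0.3 -0.4 -0.4] open 0.679 ff 0.0 tilt [0.     0.0004]
shift cm [-0.2   0.04 12.43]
rz 0.003
[323.04610904 243.26007111]
```

View pics/c4.png

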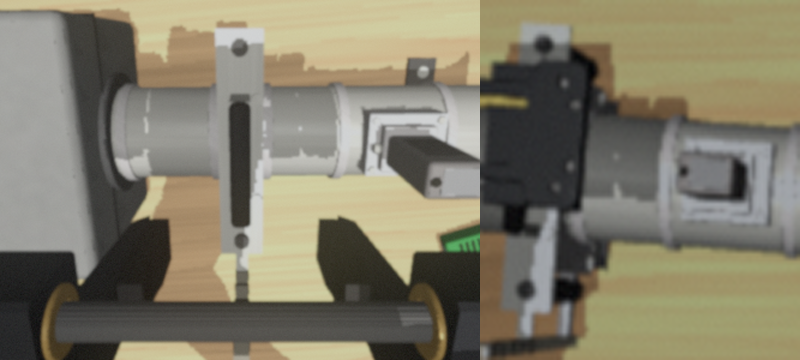

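The gauge is seated square on the port. The handle bar is at wrist (320,237), about 2–3 mm from the prediction. Descending onto the bar.

Call:
send_rows([
  {"x":0.1,"y":-0.28,"z":2,"rx":0,"ry":0,"rz":0,"jaw":6},
  {"x":0,"y":0,"z":3,"rx":0,"ry":0,"rz":0,"jaw":6},
  {"x":0,"y":0,"z":3,"rx":0,"ry":0,"rz":0,"jaw":6},
  {"x":0,"y":0,"z":3,"rx":0,"ry":0,"rz":0,"jaw":6},
  {"x":0,"y":0,"z":1.6,"rx":0,"ry":0,"rz":0,"jaw":6},
])

```text
clock: 13.5
tool_pos: [0.573, 0.1166, 0.1949]
eef_rot: [0.999, -0.036, -0.002, 0.0]
contact_force: [-0.6, -0.3, -0.0]
opening: 0.683
finger_force: 0.0
```

Call:
send_rows([
  {"x":0,"y":0,"z":0,"rx":0,"ry":0,"rz":0,"jaw":4},
  {"x":0,"y":0,"z":0,"rx":0,"ry":0,"rz":0,"jaw":3},
  {"x":0,"y":0,"z":0,"rx":0,"ry":0,"rz":0,"jaw":2},
  {"x":0,"y":0,"z":0,"rx":0,"ry":0,"rz":0,"jaw":0.5},
  {"x":0,"y":0,"z":0,"rx":0,"ry":0,"rz":0,"jaw":0.5},
], grip_force=45)

```text
clock: 14.0
tool_pos: [0.5747, 0.1166, 0.1981]
eef_rot: [0.999, -0.037, 0.001, -0.0]
contact_force: [-0.2, 0.0, -0.8]
opening: 0.255
finger_force: 0.0
```

Call:
send_rows([
  {"x":0,"y":0,"z":0,"rx":0,"ry":0,"rz":0,"jaw":0.5},
  {"x":0,"y":0,"z":0,"rx":0,"ry":0,"rz":0,"jaw":0.5},
  {"x":0,"y":0,"z":0,"rx":0,"ry":0,"rz":0,"jaw":0.5},
  {"x":0,"y":0,"z":0,"rx":0,"ry":0,"rz":0,"jaw":0.5},
  {"x":0,"y":0,"z":0,"rx":0,"ry":0,"rz":0,"jaw":0.5},
])

```text
clock: 14.5
tool_pos: [0.5745, 0.116, 0.1977]
eef_rot: [0.999, -0.037, 0.0, 0.0]
contact_force: [-1.5, -2.3, 5.2]
opening: 0.147
finger_force: 45.0
```

```bash
python3 -c "
from h import *
go()"
```

```text
t14.50 pos [0.5745 0.116  0.1977] h -94.21 q [-0.58  0.77  0.54  1.76 -0.54  0.76 -1.4 ] F [-1.5 -2.3  5.2] open 0.147 ff 45.0 tilt [ 0.0006 -0.0003]
```

Call:
send_rows([
  {"x":0,"y":0,"z":-0.6,"rx":0,"ry":0,"rz":0,"jaw":0.5},
  {"x":0,"y":0,"z":-1,"rx":0,"ry":0,"rz":0,"jaw":0.5},
  {"x":0,"y":0,"z":-1,"rx":0,"ry":0,"rz":0,"jaw":0.5},
  {"x":0,"y":0,"z":-0.8,"rx":0,"ry":0,"rz":0,"jaw":0.5},
  {"x":0,"y":0,"z":-0.6,"rx":0,"ry":0,"rz":0,"jaw":0.5},
])

```text
clock: 15.0
tool_pos: [0.5744, 0.116, 0.2371]
eef_rot: [0.999, -0.037, 0.0, 0.001]
contact_force: [4.2, -3.7, -13.6]
opening: 0.148
finger_force: 45.0
```

Call:
send_rows([
  {"x":0,"y":0,"z":0,"rx":0,"ry":0,"rz":0,"jaw":0.5},
  {"x":0,"y":0,"z":0,"rx":0,"ry":0,"rz":0,"jaw":0.5},
  {"x":0,"y":0,"z":0,"rx":0,"ry":0,"rz":0,"jaw":0.5},
  {"x":0,"y":0,"z":0,"rx":0,"ry":0,"rz":0,"jaw":0.5},
  {"x":0,"y":0,"z":0,"rx":0,"ry":0,"rz":0,"jaw":0.5},
])

```text
clock: 15.5
tool_pos: [0.5744, 0.116, 0.2365]
eef_rot: [0.999, -0.037, 0.0, 0.001]
contact_force: [4.8, -3.2, -11.4]
opening: 0.147
finger_force: 45.0
```

```bash
python3 -c "
from h import *
go([.5745,.116,.2377]); t=snap('side','s5'); r=load('side0')
a=r['img'][100:220,180:320,::-1]; b=t['img'][100:220,180:320,::-1]
cv2.imwrite('pics/c5.png',cv2.resize(np.hstack([a,b]),(798,342),interpolation=2))"
```

```text
t15.50 pos [0.5744 0.116  0.2365] h -94.21 q [-0.6   0.72  0.58  1.73 -0.5   0.85 -1.44] F [  4.8  -3.2 -11.4] open 0.147 ff 45.0 tilt [ 0.     -0.0012]
shift cm [ 0.01  0.   -0.12]
```

View pics/c5.png

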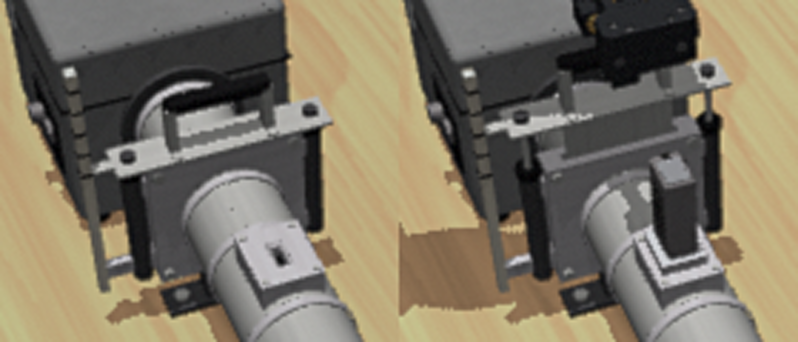

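The flange pointer has risen from (100,165) to (490,128) in the crops, which matches about 39 mm, and the gauge stands in the port. One last small trim and a steadiness check.

Call:
send_rows([
  {"x":0,"y":0,"z":-0.1,"rx":0,"ry":0,"rz":0,"jaw":0.5},
  {"x":0,"y":0,"z":0,"rx":0,"ry":0,"rz":0,"jaw":0.5},
  {"x":0,"y":0,"z":0,"rx":0,"ry":0,"rz":0,"jaw":0.5},
  {"x":0,"y":0,"z":0,"rx":0,"ry":0,"rz":0,"jaw":0.5},
  {"x":0,"y":0,"z":0,"rx":0,"ry":0,"rz":0,"jaw":0.5},
])

```text
clock: 16.05
tool_pos: [0.5744, 0.116, 0.2375]
eef_rot: [0.999, -0.037, 0.0, 0.001]
contact_force: [5.8, -2.8, -12.0]
opening: 0.149
finger_force: 45.0
```

Call:
send_rows([
  {"x":0,"y":0,"z":0,"rx":0,"ry":0,"rz":0,"jaw":0.5},
  {"x":0,"y":0,"z":0,"rx":0,"ry":0,"rz":0,"jaw":0.5},
  {"x":0,"y":0,"z":0,"rx":0,"ry":0,"rz":0,"jaw":0.5},
  {"x":0,"y":0,"z":0,"rx":0,"ry":0,"rz":0,"jaw":0.5},
  {"x":0,"y":0,"z":0,"rx":0,"ry":0,"rz":0,"jaw":0.5},
])

```text
clock: 16.55
tool_pos: [0.5744, 0.116, 0.2375]
eef_rot: [0.999, -0.037, 0.0, 0.001]
contact_force: [4.4, -3.3, -12.7]
opening: 0.147
finger_force: 45.0
```

```bash
python3 -c "
from h import *
P,_,_=go()
t=snap('side','s6'); a=load('s5')['img'][100:220,180:320].astype(int); b=t['img'][100:220,180:320]
print('diff px',(abs(a-b).max(2)>40).sum())
if abs(P[2]-.2377)<.002 and get_state()['finger_force']>30: print(finish_job())"
```

```text
t16.55 pos [0.5744 0.116  0.2375] h -94.21 q [-0.6   0.72  0.58  1.72 -0.5   0.85 -1.44] F [  4.4  -3.3 -12.7] open 0.147 ff 45.0 tilt [ 0.     -0.0013]
diff px 49
the job is handed in; nothing more can be done
None
```

The job is handed in at about 16.6 s: the gauge is released and seated in the port, and the gripper is holding the damper steady at about 40 mm of lift (half open); I have not seen the judge's verdict.

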